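# Refit the washed hob knob on its valve stem and hold it pressed in

## Robot

A 6-joint arm with a two-finger parallel gripper is mounted at the origin on the work surface. World frame = base frame: x ahead of the robot, y to its left, z up, the work surface at z = 0. Lengths are in m, angles in rad, forces in N, time in s.
With the tool pointing down it reaches from about 0.3 to 0.875 m from the base axis. Payload 6.4 kg.
Tool frame: the origin (TCP) lies at the very end of the fingers, on their centre line; the grasp point (between the pads) lies 19 mm behind it (ctrl.hold_point_z is the distance from the TCP to the grasp point, in m); y points along the fingers, x is the direction in which the jaws open and shut, and the axes are right-handed (so a half turn about y gives the same grasp; the last joint's range is limited). The gripper opens to 85 mm and grips with 20 to 120 N. Pads are 22 mm wide; open, the fingers measure 114 mm over their backs; the gripper's body (76 mm by 85 mm) begins 54 mm behind the grasp point. The pads swing forward as they close: fully open they stand 13 mm farther back than shut.
Start: joints at [0.904, 0.181, 1.607, -0, 1.354, -0.206], TCP at [0.256, 0.515, 0.231] pointing down, gripper open.
Joint ranges: [-2.99, 2.99], [-0.89, 2.07], [0.3, 2.58], [-1.14, 4.28], [0, 2.63], [-3.12, 3.12]. Speed limits (rad/s): [2.57, 2.57, 3.01, 3.14, 3.14, 3.14].

## Interface

Orientations are given as a unit quaternion [w, x, y, z].
In Python, from bench import ctrl, imaging gives the robot as it stands.
- The arm moves only by the shell command python3 -m jog 'ROWS'. ROWS is JSON, a list of rows, each a list of 3 entries, a list of its own where there are three numbers: the shift along the tool's x, y, z in cm, then the turn, a rotation vector about the tool's x, y, z in rad, then the finger opening in cm, from 0 to 8.54. A call has 1 to 12 rows; each row shifts and turns the pose as measured when the row begins, along the tool's axes as they then stand; what a row does not reach is not made up. A row lasts 1/12 s, in which the tool goes at most 41.7 mm and 7.16 degrees, less where a joint would pass 70% of its speed; a pose out of reach is approached as far as the arm can. A call is refused whole if a number of a shift passes 4.17 or a number of a turn 0.125, either way. A call with a gripper value outside its range is refused whole. The fingers move at their own pace and stop on an object; the grip force is fixed at half the most. Time passes only in rows, so rows that do not move let the fingers close. It gives the time, the measured TCP pose, the force and the opening at its end, in the units of the state.
- ctrl.get_obs(): the state, without advancing time (a new reading comes with each control period).
- imaging.camera(name): name is "side" or "top" or "wrist"; returns a dict with "frame" (400x640x3 uint8, red, green, blue), "depth" (400x640 float32, m along the optical axis (not along the pixel's ray), 0 where there is no reading), "K" (3x3 intrinsics, pixels), "k1" (the pictures are not rectified: a ray, as slopes to the right and down, at radius r is drawn at 1 + k1 r^2 times it, then the intrinsics apply), "R" (3x3) and "t" (3): a world point X has camera coordinates R X + t. Camera axes: x right, y down, z forward; pixel columns grow to the right and rows downward; lengths in m; the calibration is good to about 2 mm. A picture is of the moment at which its call begins.
- ctrl.hand_in(): hands the job in, once; it reports no verdict.
The state is a dict: "time_s": time; "q": joint angles; "dq": joint speeds; "joint_efforts": joint torques, N m; "eef_pos": TCP position; "eef_rot": TCP orientation; "wrist_force": force on the tool from outside, world axes, zero at the start; "torque": the same for the moment, N m; "opening": opening from 0.0 (shut) to 1.0 (fully open).
Only numpy, scipy, OpenCV 4.12 (cv2) and the standard library are available. Lean on these libraries where they do the work, as an engineer would, in place of code of your own. Each camera call takes 0.05 s, during which the arm holds its last target. There are 200 camera calls.

## Task

The loose hob knob has been washed and is drying in the drip tray of the dish rack: take it out, turn it so that its keyed bore matches the D-shaped valve stem that stands bare on the hob, and push it fully home on the stem. Then press the knob well in against the valve's spring, as one does to light a burner, and keep it pressed: finish while still holding it pressed in, not letting go. Leave the two knobs already on the hob and the other things about as they are.

Things in the scene. Friction and masses are not known exactly. Their poses are not given: they have to be found in the camera images.
- knob: Loose black knob, upright in the drip tray (floor 7 mm above the counter), cast metal, about 120 g, 38 high. Origin: centre of underside; z up; x to the pointer, starting -1.35 to 2.35 rad from world x. Round skirt, 42 dia, 0 to 14 high; on it the grip bar, 14 to 38 high: flats 12 apart (y = +6, -6) from x = -16 to +12, tail end x = -19, tapering to the pointer nose at x = +25.
- knob_nose (a point): Point on the loose knob's pointer nose, 25 mm from its axis (+x), 26 above its underside. The nose overhangs the skirt and has a white line on top. Fitted, it points to the side that the stem's flat faces, which is the off dot of the hob.
- knob_bore (a point): Closed end of the knob's bore: on its axis, 14 mm above its underside; lies on the stem's tip when the knob is home. The bore opens in the underside: D-shaped, 14 deep, 13 across, key flat on the pointer's side (+x) 2.0 from the axis; mouth bevelled 2 on the round part, 0.6 on the flat.
- stem_top (a point): Centre of the tip (on the axis) of the bare brass valve stem: the hob control without a knob, left, middle or right. Vertical, 12 mm dia, flat 1.5 from the axis facing +x of this frame, which is +x of the hob (towards the burners). Tip bevelled 0.8; stands 22 above the hob's panel, 103 above the counter. It cannot turn. Knob home, not pressed: its underside is 8 above the panel.
- stem (a joint): How far the bare valve stem is pressed in, m: 0 out, 0.006 at its stop. Its spring pushes back with 4 N at the start of the travel and 8 N at the stop.
- hob: Stainless three-burner hob. Origin: centre of underside on the counter; 380 mm in x (front with controls at -x) by 560 in y; top panel 81 high. Controls on vertical axes at x = -135, y = -95, 0, +95; a small dot 36 from each axis to +x marks off. Pan supports, from x = -8 on, rise to 117. On the burner at x = 55, y = -170 stands a steel pot, 150 dia, up to 202 high. All fixed.
- valve_a_top (a point): Top of one of the two knobs already fitted (the same kind of knob, top 46 above the panel, pointer to off, towards +x of the hob).
- valve_a (a joint): How far that fitted knob is pressed in, m: 0 out, 0.006 at its stop. Leave it.
- valve_b_top (a point): Top of the other fitted knob, as above.
- valve_b (a joint): How far the other fitted knob is pressed in, m. Leave it.
- rack: Red plastic dish rack, fixed, with two steel plates and a chopping board upright in it (y = -15 to +115, up to 270 mm high) and a kadai leaning on its +x side. Origin: centre of the basket's underside; basket 340 in x, 300 in y, 120 high. Clip-on drip tray on its -y side, centre y = -235: 340 by 150 outside, walls 4 thick, rim 21 and floor 7 above the counter.
- katori: Small steel bowl, 68 diameter, 30 high, in the +x end of the drip tray. Origin: centre of its underside. Leave it.
- weight: Pressure-cooker weight, steel, 28 diameter, 55 high, in the -x end of the drip tray. Origin: centre of its underside. Leave it.
- glass_bowl: Glass bowl, 150 mm diameter, 62 high, on the counter in front of the rack. Origin: centre of its underside. Leave it.
There are look-alikes about, which are no part of the job. What is shaped like the knob but green is not meant.

How it is judged:
On the way, in this order (a step that is already met when the one before it is completed fails the run):
1. the knob is lifted out of the drip tray (z of knob in the frame of rack above 0.05 m), for 0.1 s.
2. the knob is home on the D stem, key flat to flat (distance between knob_bore and stem_top below 0.003 m and angle between the z axis of knob and the z axis of stem_top, either way round below 0.1 rad and angle between the x axis of knob and the x axis of stem_top, either way round below 0.2 rad and x of knob_nose in the frame of stem_top above 0.015 m), for 0.1 s.
At the end, for the whole second after the job is handed in: The knob is home on the stem (end of its bore within 3 mm of the stem's tip, upright within 0.1 rad, pointer within 0.2 rad of the side of the stem's flat), and the fingers are on the knob and keep it and the stem pressed in by more than 3.5 of the 6 mm of travel through the last second (all of step 2 and value of joint stem above 0.0035 m and contact force between the fingers and knob above 2 N); the arm keeps its last pose, push and grip.
It fails at once if a fitted knob is pressed in (value of joint any of valve_a, valve_b above 0.003 m).
It fails at once if the glass bowl, the small steel bowl or the weight is pushed about (distance of any of katori, weight, glass_bowl from where it was at the start of the episode above 0.03 m).
It also fails if it takes over 38 s, if anything falls off the work surface, if the arm or the gripper's body presses on something with over 40 N, if the wrist force passes 120 N, or if a joint passes its speed limit or range.

## Working session

There is one attempt and no reset: what is moved stays moved. The work goes in short steps, Python scripts to look and compute and a shell command to move; the robot and the scene stay as the last step left them, time stands still between calls to the robot, and variables do not carry over. Pictures are saved under pics/ and viewed, about 8 in all and at most 12, crops included, and the job is handed in when it is done.

```bash
ls; mkdir -p pics
cat > h.py <<'E'
import numpy as np, cv2
from bench import ctrl, imaging
def snap(n):
    c=imaging.camera(n); np.savez(f'{n}.npz',**{k:np.array(v) for k,v in c.items()}); return c
def load(n): return dict(np.load(f'{n}.npz'))
def rays(c,uv):
    uv=np.atleast_2d(np.array(uv,float)); K=c['K']; s=(uv-[K[0,2],K[1,2]])/[K[0,0],K[1,1]]
    u=s.copy()
    for _ in range(20): u=s/(1+float(c['k1'])*(u**2).sum(1,keepdims=True))
    return np.c_[u,np.ones(len(u))]
def cen(c): return -c['R'].T@c['t']
def atz(c,uv,z):
    d=rays(c,uv)@c['R']; o=cen(c); return o+d*((z-o[2])/d[:,2:3])
def cloud(c):
    h,w=c['depth'].shape; v,u=np.mgrid[:h,:w]
    p=rays(c,np.c_[u.ravel(),v.ravel()])*c['depth'].reshape(-1,1)
    return ((p-c['t'])@c['R']).reshape(h,w,3)
def proj(c,X):
    p=np.atleast_2d(X)@c['R'].T+c['t']; s=p[:,:2]/p[:,2:]; s=s*(1+float(c['k1'])*(s**2).sum(1,keepdims=True))
    return s*[c['K'][0,0],c['K'][1,1]]+[c['K'][0,2],c['K'][1,2]]
def save(n,im): cv2.imwrite(f'pics/{n}.png',cv2.cvtColor(im,cv2.COLOR_RGB2BGR))
E
python3 - <<'E'
from h import *
t=snap('top'); s=snap('side')
for n,c in(('top',t),('side',s)): save(n+'0',c['frame']); print(n,cen(c),c['R'][2],c['K'][0,0],c['k1'],(c['depth']==0).mean())
print(ctrl.get_obs())
E
```

```text
pics
top [0.37246563 0.03016792 1.33203286] [ 0.14406314 -0.0101009  -0.98951694] 519.460185016081 -0.0784040433607784 0.0039375
side [ 0.32159347 -0.7708834   1.08089503] [ 0.18679784  0.63113197 -0.75284727] 503.25721117197907 -0.061886447497179364 0.0039609375
{'time_s': 0.1, 'q': array([ 9.03677471e-01,  1.81468305e-01,  1.60787826e+00,  1.87348279e-06,
        1.35378989e+00, -2.06302032e-01]), 'dq': array([ 2.45532749e-04, -1.14663380e-03,  3.44340808e-05, -1.64027347e-04,
        1.52924450e-03,  1.20682405e-03]), 'joint_efforts': array([-6.52787803e-04, -4.45876694e+01, -3.52239811e+01, -3.52139359e-04,
        4.12109366e-03,  4.05761602e-05]), 'eef_pos': array([0.25537351, 0.51464526, 0.23048774]), 'eef_rot': array([-0.6007882 ,  0.60115996,  0.3720856 , -0.37311198]), 'wrist_force': array([ 1.85091467e-04, -7.87795303e-01, -2.87173322e-01]), 'torque': array([-0.02075184,  0.01057717, -0.01084292]), 'opening': 1.0015647973170152}
```

View pics/top0.png

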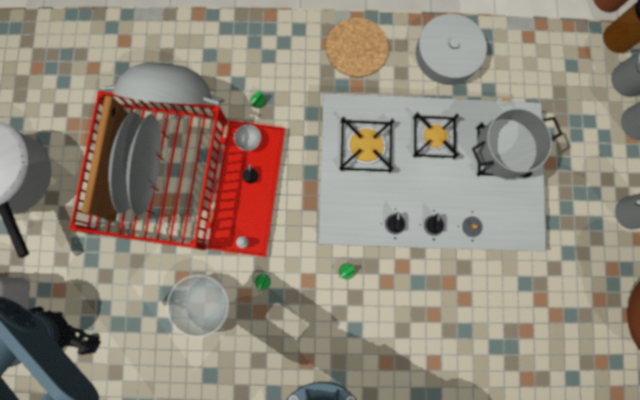

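View pics/side0.png

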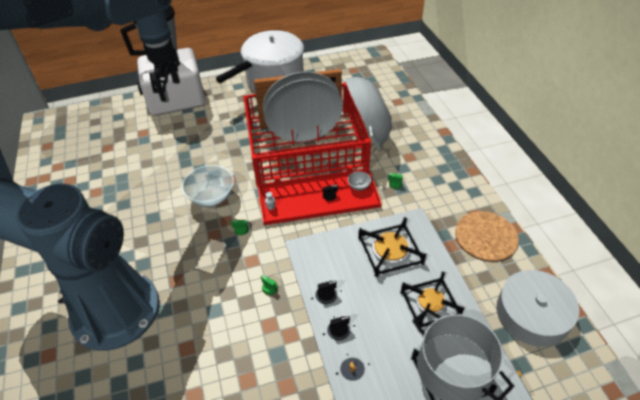

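The top view shows the loose knob at about (250,175) in the red tray. The bare stem is the right control at (472,226), and the fitted knobs are at (396,223) and (435,225). Next I measure these.

Run:
```python
from h import *
import numpy as np
def pca(p):
    m=p.mean(0); w,v=np.linalg.eigh(np.cov((p-m).T)); return m,v[:,-1],np.sqrt(w)
big=[]
for n,rois in (('top',dict(knob=(225,160,275,195),A=(378,205,414,243),B=(418,205,453,243),stem=(455,210,490,245))),('side',dict(knob=(318,180,345,206),A=(310,278,345,310),B=(322,312,358,345),stem=(335,352,370,385)))):
    c=load(n); P=cloud(c); f=c['frame'].astype(int)
    for k,(a,b,d,e) in rois.items():
        p=P[b:e,a:d].reshape(-1,3); g=f[b:e,a:d].reshape(-1,3)
        if k=='stem': m=(p[:,2]>.092)
        elif k=='knob': m=(g.max(1)<60)
        else: m=(g.max(1)<60)&(p[:,2]>.09)
        q=p[m]; print(n,k,m.sum(),q.mean(0).round(4),'z',np.percentile(q[:,2],[5,50,95]).round(4))
        tp=q[q[:,2]>np.percentile(q[:,2],97)-.008]
        if len(tp)>5: mm,v,s=pca(tp[:,:2]); print('   top',len(tp),mm.round(4),'ang',np.arctan2(v[1],v[0]).round(3),s.round(4))
    if n=='top':
        H=P[100:245,322:545].reshape(-1,3); H=H[(abs(H[:,2]-.081)<.01)]
        print('panel z',np.median(H[:,2]),cv2.minAreaRect(H[:,:2].astype(np.float32)))
        m=(f[:,:,0]>150)&(f[:,:,1]<60); m[:,:212]=0
        H=P[m];H=H[H[:,2]<.03]; print('tray',len(H),cv2.minAreaRect(H[:,:2].astype(np.float32)),np.median(H[:,2]))
        for k,uv in dict(weight=(242,242),kat=(247,138),glass=(198,305)).items(): print(k,P[uv[1],uv[0]].round(3))
t=load('top');s=load('side')
a=cv2.resize(t['frame'][155:200,220:280],(400,300),interpolation=3);b=cv2.resize(s['frame'][170:215,300:360],(400,300),interpolation=3)
c=cv2.resize(t['frame'][195:255,372:500],(400,188),interpolation=3);d=cv2.resize(s['frame'][270:390,300:390],(400,300),interpolation=3)
save('crop',np.vstack([np.hstack([a,b]),np.hstack([np.vstack([c,np.zeros((112,400,3),np.uint8)]),d])]))
```

```text
top knob 143 [0.6212 0.1909 0.0393] z [0.0164 0.0248 0.0471]
   top 50 [0.6164 0.1921] ang -2.568 [0.0056 0.0428]
top A 207 [ 0.4977 -0.1647  0.1155] z [0.0967 0.1037 0.1287]
   top 57 [ 0.4931 -0.1657] ang 2.148 [0.0068 0.0315]
top B 201 [ 0.4968 -0.2572  0.118 ] z [0.0956 0.1066 0.1295]
   top 72 [ 0.4944 -0.2578] ang 1.985 [0.0085 0.0377]
top stem 22 [ 0.468  -0.2694  0.3807] z [0.0952 0.1031 1.332 ]
panel z 0.08102077842929953 ((0.6373336911201477, -0.2703527510166168), (0.36785852909088135, 0.5611933469772339), 0.9408178329467773)
tray 5045 ((0.5964709520339966, 0.20804664492607117), (0.16167469322681427, 0.3362419307231903), 83.81489562988281) 0.006714658108345787
weight [0.451 0.203 0.058]
kat [0.726 0.206 0.014]
glass [0.294 0.315 0.006]
side knob 149 [0.6231 0.1802 0.0354] z [0.0136 0.027  0.0447]
   top 40 [0.6186 0.167 ] ang 1.263 [0.01   0.1596]
side A 257 [ 0.4989 -0.1776  0.1099] z [0.0941 0.1064 0.1286]
   top 58 [ 0.4996 -0.1726] ang 3.082 [0.0026 0.0099]
side B 287 [ 0.4955 -0.2759  0.1168] z [0.0929 0.1059 0.1294]
   top 67 [ 0.4908 -0.2825] ang 1.235 [0.0093 0.0914]
side stem 33 [ 0.469  -0.4226  0.2495] z [0.0942 0.1025 1.0809]
```

View pics/crop.png

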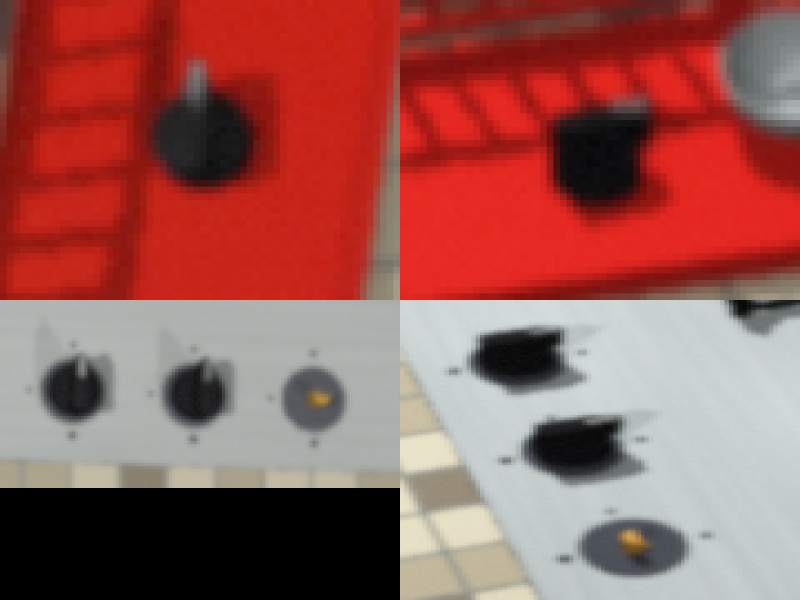

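The knob's nose points roughly along world +x, with the white line leading up the top image. I'll work out the move that puts the wrist camera over the knob.

```bash
cat >> h.py <<'E'
from scipy.spatial.transform import Rotation as Ro
def go(p,yaw_x,verb=True):
    """target TCP p, tool z straight down, tool x at world yaw yaw_x; prints shifts/turn in current and in final tool axes"""
    o=ctrl.get_obs(); R0=Ro.from_quat(np.array(o['eef_rot'])[[1,2,3,0]]).as_matrix()
    x=np.array([np.cos(yaw_x),np.sin(yaw_x),0]); z=np.array([0,0,-1.]); T=np.c_[x,np.cross(z,x),z]
    d=(np.array(p)-o['eef_pos'])*100
    print('t',round(o['time_s'],2),'pos',o['eef_pos'].round(4),'F',o['wrist_force'].round(2),'open',round(o['opening'],3),'q',o['q'].round(2))
    print('tool x',R0[:,0].round(3),'z',R0[:,2].round(4),'yaw',np.arctan2(R0[1,0],R0[0,0]).round(4))
    print('shift cur cm',(d@R0).round(3),'shift after turn',(d@T).round(3),'turn',Ro.from_matrix(R0.T@T).as_rotvec().round(4))
E
python3 - <<'E'
from h import *
for y in(np.pi/2,-np.pi/2): go([.60,.19,.22],y)
c=snap('wrist'); o=ctrl.get_obs(); R0=Ro.from_quat(np.array(o['eef_rot'])[[1,2,3,0]]).as_matrix()
print('cam in tool',(cen(c)-o['eef_pos'])@R0,'fwd',c['R'][2]@R0,'right',c['R'][0]@R0,c['K'][0,0])
E
```

```text
t 0.1 pos [0.2554 0.5146 0.2305] F [ 0.   -0.79 -0.29] open 1.002 q [ 0.9   0.18  1.61  0.    1.35 -0.21]
tool x [ 0.445  0.896 -0.002] z [-8.957e-01  4.447e-01  3.000e-04] yaw 1.11
shift cur cm [-13.752   1.055 -45.304] shift after turn [-32.465  34.463   1.049] turn [-1.5411 -0.3603 -0.3625]
t 0.1 pos [0.2554 0.5146 0.2305] F [ 0.   -0.79 -0.29] open 1.002 q [ 0.9   0.18  1.61  0.    1.35 -0.21]
tool x [ 0.445  0.896 -0.002] z [-8.957e-01  4.447e-01  3.000e-04] yaw 1.11
shift cur cm [-13.752   1.055 -45.304] shift after turn [ 32.465 -34.463   1.049] turn [-0.4595  1.9653  1.964 ]
cam in tool [-0.00059847 -0.14238545  0.08494557] fwd [-0.00146831  0.94475024 -0.32778777] right [ 9.99998917e-01  1.41944054e-03 -3.88342686e-04] 334.8380936479709
```

```bash
python3 - <<'E'
s=open('h.py').read()
s=s.replace("z=np.array([0,0,-1.]); T=np.c_[x,np.cross(z,x),z]","y=np.array([0,0,-1.]); T=np.c_[x,y,np.cross(x,y)]").replace("'z',R0[:,2]","'y',R0[:,1]")
open('h.py','w').write(s)
E
python3 -c "
from h import *
import numpy as np
go([.42,.19,.23],np.pi/2);go([.58,.18,.23],np.pi/2)"
```

```text
t 0.15 pos [0.2554 0.5147 0.2306] F [ 0.09  0.21 -0.26] open 1.0 q [ 0.9   0.18  1.61 -0.    1.35 -0.21]
tool x [ 0.445  0.896 -0.001] y [-8.0e-04 -1.1e-03 -1.0e+00] yaw 1.11
shift cur cm [-21.767   0.081 -29.179] shift after turn [-32.471   0.06  -16.458] turn [-0.0005 -0.4608 -0.0012]
t 0.15 pos [0.2554 0.5147 0.2306] F [ 0.09  0.21 -0.26] open 1.0 q [ 0.9   0.18  1.61 -0.    1.35 -0.21]
tool x [ 0.445  0.896 -0.001] y [-8.0e-04 -1.1e-03 -1.0e+00] yaw 1.11
shift cur cm [-15.548   0.069 -43.955] shift after turn [-33.471   0.06  -32.458] turn [-0.0005 -0.4608 -0.0012]
```

```bash
python3 -m jog '[[[-3,0,-1],[0,-0.115,0],5],[[-3,0,-1],[0,-0.115,0],5],[[-3,0,-1],[0,-0.115,0],5],[[-3,0,-1],[0,-0.115,0],5],[[-3,0,-2],[0,0,0],5],[[-3,0,-2],[0,0,0],5],[[-3,0,-2],[0,0,0],5],[[-3,0,-2],[0,0,0],5],[[-3,0,-2],[0,0,0],5],[[-3,0,-2],[0,0,0],5]]'; python3 -c "
from h import *
import numpy as np
go([.57,.18,.23],np.pi/2)"
```

```text
time_s: 0.98
eef_pos: [0.382, 0.204, 0.2262]
eef_rot: [0.492, -0.49, -0.507, 0.511]
wrist_force: [0.6, 0.3, 0.8]
opening: 0.584
t 0.98 pos [0.382  0.204  0.2262] F [0.61 0.27 0.76] open 0.584 q [ 0.22 -0.14  1.95 -0.    1.34 -1.39]
tool x [-0.036  0.999 -0.003] y [-0.0057 -0.003  -1.    ] yaw 1.6067
shift cur cm [ -3.074  -0.482 -18.701] shift after turn [ -2.4    -0.383 -18.802] turn [-0.0057  0.0359 -0.0029]
```

```bash
python3 -m jog '[[[-0.6,0,-3.5],[0,0.036,0],5],[[-0.6,0,-3.5],[0,0,0],5],[[-0.6,0,-3.5],[0,0,0],5],[[-0.4,0,-3.5],[0,0,0],5],[[0,0,-3.5],[0,0,0],5],[[0,0,0],[0,0,0],5],[[0,0,0],[0,0,0],5]]'
python3 - <<'E'
from h import *
import numpy as np
go([.617,.19,.1],np.pi/2)
c=snap('wrist'); save('w1',c['frame'])
P=cloud(c); f=c['frame'].astype(int)
dark=(f.max(2)<75)&(P[:,:,2]<.06)&(P[:,:,2]>.01)&(abs(P[:,:,0]-.617)<.06)&(abs(P[:,:,1]-.19)<.05)
q=P[dark]; print(len(q),q.mean(0))
for lo,hi in((.018,.024),(.040,.05)):
    p=q[(q[:,2]>lo)&(q[:,2]<hi)]
    if len(p)>9: print(lo,len(p),'z',np.median(p[:,2]),cv2.minAreaRect(p[:,:2].astype(np.float32)),cv2.minEnclosingCircle(p[:,:2].astype(np.float32)))
w=(f.min(2)>90)&(P[:,:,2]>.035)&(P[:,:,2]<.055)&(abs(P[:,:,0]-.63)<.05)&(abs(P[:,:,1]-.19)<.04)
p=P[w]; print('line',len(p),p.mean(0),p.min(0),p.max(0)); m=p.mean(0)[:2]; print(cv2.fitLine(p[:,:2].astype(np.float32),2,0,.01,.01).ravel())
E
```

```text
time_s: 1.57
eef_pos: [0.5671, 0.1714, 0.221]
eef_rot: [0.504, -0.502, -0.493, 0.5]
wrist_force: [-0.3, 0.6, -0.0]
opening: 0.587
t 1.57 pos [0.5671 0.1714 0.221 ] F [-0.26  0.58 -0.03] open 0.587 q [ 0.1   0.24  1.56 -0.    1.35 -1.46]
tool x [ 0.014  1.    -0.005] y [-0.0091 -0.0052 -0.9999] yaw 1.5573
shift cur cm [ 1.996 12.048 -5.074] shift after turn [ 1.863 12.104 -4.99 ] turn [-0.0091 -0.0136 -0.0053]
147 [0.63047289 0.19591889 0.03024411]
0.018 35 z 0.020488386901347848 ((0.6324571967124939, 0.19659608602523804), (0.020050721243023872, 0.03759077936410904), 14.680636405944824) ((0.6252031922340393, 0.1946956366300583), 0.019064435735344887)
0.04 64 z 0.044382111251985754 ((0.639613151550293, 0.1940479427576065), (0.01733388379216194, 0.011524748057126999), 1.1116628646850586) ((0.6387816667556763, 0.19405126571655273), 0.00977188441902399)
line 28 [0.64007081 0.19394903 0.04490676] [0.63294535 0.19332261 0.04368173] [0.64859787 0.19547448 0.04711179]
[ 0.99986553 -0.01640037  0.6400708   0.19394903]
```

View pics/w1.png

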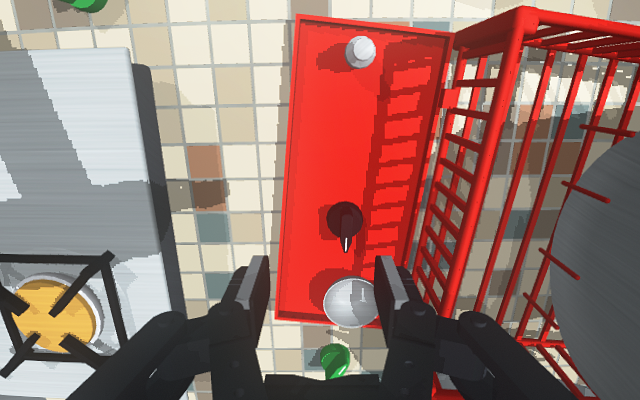

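The wrist view shows the knob at (345,219) with its nose line at (346,250). The katori is at (350,303) and the weight at (360,52). I'll fit the knob's centre and yaw from its height map.

```bash
cat > fit.py <<'E'
from h import *
from scipy.optimize import minimize
poly=np.array([[-19,-3],[-16,-6],[12,-6],[25,-1.5],[25,1.5],[12,6],[-16,6],[-19,3]])/1e3
def fit(n,x0,base):
    """project knob model outline (skirt + grip) and match with IoU to dark/height mask"""
    c=load(n); P=cloud(c); f=c['frame'].astype(int)
    m=(P[:,:,2]>base+.006)&(P[:,:,2]<base+.05)&(np.hypot(P[:,:,0]-x0[0],P[:,:,1]-x0[1])<.045)
    red=(f[:,:,0]>120)&(f[:,:,1]<60); m&=~red
    m=cv2.morphologyEx(m.astype(np.uint8),cv2.MORPH_OPEN,np.ones((2,2)))
    t=np.linspace(0,2*np.pi,48); C=np.c_[np.cos(t),np.sin(t)]*.021
    S=8
    y0,x0_=np.argwhere(m).min(0)-12; y1,x1=np.argwhere(m).max(0)+12
    M=cv2.resize(m[y0:y1,x0_:x1],None,fx=S,fy=S,interpolation=cv2.INTER_NEAREST)
    def mask(v):
        a=v[2]; Rm=np.array([[np.cos(a),-np.sin(a)],[np.sin(a),np.cos(a)]]); im=np.zeros_like(M)
        for xy,lo,hi in((C,0,.014),(poly,.014,.038)):
            g=xy@Rm.T+v[:2]; X=np.vstack([np.c_[g,np.full(len(g),base+h)] for h in(lo,hi)])
            u=((proj(c,X)-[x0_,y0]+.5)*S).astype(np.float32); cv2.fillConvexPoly(im,cv2.convexHull(u).astype(np.int32),1)
        return im
    cost=lambda v:(mask(v*[.001,.001,.02])!=M).sum()
    best=None
    for a in np.arange(-1.4,2.4,.2) if len(x0)<3 else [x0[2]]:
        r=minimize(cost,np.array([x0[0],x0[1],a])/[.001,.001,.02],method='Nelder-Mead',options=dict(initial_simplex=np.array([x0[0],x0[1],a])/[.001,.001,.02]+np.vstack([np.zeros(3),np.eye(3)*5])))
        if best is None or r.fun<best.fun: best=r
    v=best.x*[.001,.001,.02]; print(n,'fit',v.round(4),'mismatch',best.fun/M.sum(),'pix',m.sum())
    # white line
    w=(f.min(2)>90)&(P[:,:,2]>base+.03)&(P[:,:,2]<base+.048)&(np.hypot(P[:,:,0]-x0[0],P[:,:,1]-x0[1])<.04)
    if w.sum()>3:
        uv=np.argwhere(w)[:,::-1]; p=atz(c,uv,base+.038); l=cv2.fitLine(p[:,:2].astype(np.float32),2,0,.01,.01).ravel(); print('  line yaw',np.arctan2(l[1],l[0]).round(3),'mean',p.mean(0).round(4),'n',len(p), 'from fit centre', np.arctan2(*(p.mean(0)[:2]-v[:2])[::-1]).round(3))
    return v
E
python3 - <<'E'
from fit import *
fit('wrist',[.62,.194],.007); fit('top',[.62,.194],.007); fit('side',[.62,.194],.007)
# triangulate stem: brass pixels
L=[]
for n,(a,b,d,e) in (('top',(455,210,490,245)),('side',(335,352,370,385))):
    c=load(n); g=c['frame'][b:e,a:d].astype(int); m=(g[:,:,0]-g[:,:,2]>50); uv=np.argwhere(m).mean(0)[::-1]+[a,b]; print(n,'brass',m.sum(),uv,atz(c,uv,.095))
    L.append((cen(c),(rays(c,uv)@c['R'])[0]))
A=sum(np.eye(3)-np.outer(d,d)/(d@d) for o,d in L); B=sum((np.eye(3)-np.outer(d,d)/(d@d))@o for o,d in L); print('tri',np.linalg.solve(A,B))
E
```

```text
wrist fit [ 0.6282  0.196  -0.0728] mismatch 0.1692684851217313 pix 1109
  line yaw -0.016 mean [0.64   0.1939 0.045 ] n 28 from fit centre -0.174
top fit [ 0.6258  0.193  -0.0693] mismatch 0.2192332474226804 pix 194
  line yaw -0.179 mean [0.6423 0.1949 0.045 ] n 6 from fit centre 0.115
side fit [0.6288 0.1915 0.0633] mismatch 0.23863636363636365 pix 176
top brass 27 [473.7037037  226.11111111] [[ 0.49769106 -0.35876196  0.095     ]]
side brass 37 [351.91891892 366.16216216] [[ 0.49624383 -0.35924112  0.095     ]]
tri [ 0.49708703 -0.35892524  0.09416564]
```

```bash
python3 -m jog '[[[1.2,3,-1],[-0.009,-0.013,-0.005],5],[[1,3,0],[0,0,0],5],[[0,3,0],[0,0,0],5],[[0,1,0],[0,0,0],5],[[0,0,0],[0,0,0],5]]'
python3 - <<'E'
from fit import *
go([.627,.194,.025],np.pi/2)
c=snap('wrist'); v=fit('wrist',[.627,.194],.007)
u=proj(c,[v[0],v[1],.03])[0].astype(int); print(u)
f=c['frame']; P=cloud(c); z=P[:,:,2]
a,b=u-[60,50]; cr=f[b:b+100,a:a+120]; zz=np.clip((z[b:b+100,a:a+120])*255/.06,0,255).astype(np.uint8)
save('w2',np.hstack([cv2.resize(cr,(400,333),interpolation=3),cv2.resize(cv2.applyColorMap(zz,2),(400,333),interpolation=0)]))
E
```

```text
time_s: 2.03
eef_pos: [0.5751, 0.1951, 0.1214]
eef_rot: [-0.498, 0.501, 0.502, -0.499]
wrist_force: [-1.0, 0.2, -0.4]
opening: 0.587
t 2.03 pos [0.5751 0.1951 0.1214] F [-1.03  0.23 -0.44] open 0.587 q [ 0.13  0.36  1.62 -0.    1.16 -1.44]
tool x [-0.002  1.     0.   ] y [ 6.e-03  4.e-04 -1.e+00] yaw 1.5727
shift cur cm [-0.124  9.673 -5.13 ] shift after turn [-0.111  9.643 -5.188] turn [0.006  0.0019 0.0004]
wrist fit [ 0.6289  0.1954 -0.0344] mismatch 0.17482282502443794 pix 2046
  line yaw -0.015 mean [0.6397 0.1941 0.045 ] n 51 from fit centre -0.117
[322 267]
```

View pics/w2.png

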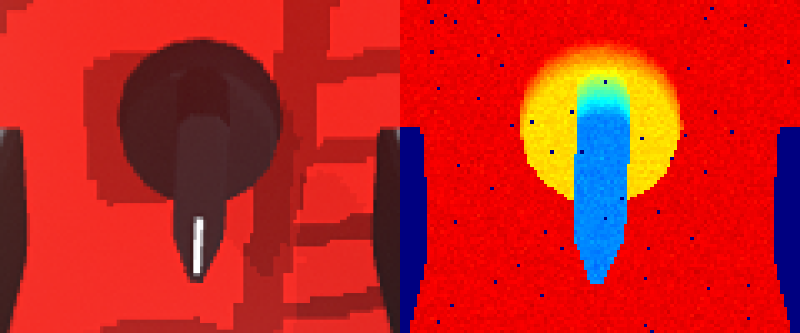

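```bash
cat > fit2.py <<'E'
from h import *
from scipy.optimize import minimize
def fit2(n,x0,base,frame_note=''):
    c=load(n); P=cloud(c); near=np.hypot(P[:,:,0]-x0[0],P[:,:,1]-x0[1])<.045
    zt=P[:,:,2]; top=near&(abs(zt-base-.038)<.004)
    sk=near&(abs(zt-base-.014)<.003)
    cnt,_=cv2.findContours(cv2.morphologyEx(sk.astype(np.uint8),cv2.MORPH_OPEN,np.ones((3,3))),0,1)
    print('top z',np.median(zt[top]).round(4),top.sum(),'skirt z',np.median(zt[sk]).round(4),sk.sum())
    p=P[top][:,:2]; l=cv2.fitLine(p.astype(np.float32),4,0,.001,.001).ravel()
    a=np.arctan2(l[1],l[0]); 
    if np.cos(a-x0[2])<0: a+=np.pi
    d=np.array([np.cos(a),np.sin(a)]); s=p@d; w=p@np.array([-d[1],d[0]])
    print('  yaw(line)',np.round(a,4),'extent along',np.percentile(s,[.5,99.5]).round(4),'len',np.ptp(s).round(4),'width mid',np.percentile(w,[2,98]).round(4))
    # flats: edges per slice in straight part (nose-37..nose-15)
    smax=np.percentile(s,99.8); S=[]
    for k in np.arange(smax-.036,smax-.014,.0012):
        q=w[(s>=k)&(s<k+.0012)]
        if len(q)>3: S.append((k+.0006,q.max(),q.min()))
    S=np.array(S); pl=[np.polyfit(S[:,0],S[:,i],1)[0] for i in(1,2)]; mid=(S[:,1]+S[:,2])/2
    yaw=a+np.mean(pl); print('  flat slopes',np.round(pl,3),'width',np.median(S[:,1]-S[:,2]).round(4),'yaw flats',yaw.round(4))
    ctr=d*(smax-.025)+np.array([-d[1],d[0]])*np.median(mid); print('  centre from nose',ctr.round(4))
    q=P[sk][:,:2]; q=q[cv2.convexHull(q.astype(np.float32),returnPoints=False).ravel()]
    A=np.c_[2*q,np.ones(len(q))]; r=np.linalg.lstsq(A,(q**2).sum(1),rcond=None)[0]; print('  skirt circle',r[:2].round(4),'r',np.sqrt(r[2]+r[0]**2+r[1]**2).round(4))
    return ctr,yaw
E
python3 -c "
from fit2 import *
fit2('wrist',[.627,.194,0],.007)"
```

```text
top z 0.0446 735 skirt z 0.0206 976
  yaw(line) -0.0404 extent along [0.5978 0.6412] len 0.0448 width mid [0.2141 0.2253]
  flat slopes [0.002 0.015] width 0.0113 yaw flats -0.0319
  centre from nose [0.6256 0.1946]
  skirt circle [0.6248 0.1946] r 0.0194
```

```bash
python3 -m jog '[[[0,1,-2.6],[0.006,0.036,0],5],[[0,2,-2.3],[0,0,0],5],[[0,2.5,0],[0,0,0],5],[[0,0,0],[0,0,0],5],[[0,0,0],[0,0,0],5]]'; python3 -c "
from h import *
go([.6245,.1946,.023],np.pi/2-.035)"
```

```text
time_s: 2.5
eef_pos: [0.6299, 0.1957, 0.0785]
eef_rot: [-0.506, 0.511, 0.495, -0.487]
wrist_force: [0.1, -0.0, 1.8]
opening: 0.587
t 2.5 pos [0.6299 0.1957 0.0785] F [ 0.14 -0.05  1.76] open 0.587 q [ 0.12  0.52  1.5   0.    1.12 -1.42]
tool x [0.034 0.999 0.003] y [ 0.0137  0.0021 -0.9999] yaw 1.5368
shift cur cm [-0.141  5.543  0.609] shift after turn [-0.127  5.551  0.533] turn [0.0136 0.001  0.0025]
```

```bash
python3 -m jog '[[[-0.13,1.5,0.6],[0.013,0,0.003],4],[[0,2,0],[0,0,0],4],[[0,1,0],[0,0,0],4],[[0,0,0],[0,0,0],4],[[0,0,0],[0,0,0],4]]'; python3 -c "
from h import *
go([.6245,.1946,.023],np.pi/2-.035)"
```

```text
time_s: 2.92
eef_pos: [0.6259, 0.1954, 0.0402]
eef_rot: [-0.506, 0.51, 0.494, -0.489]
wrist_force: [0.3, -0.2, 0.8]
opening: 0.468
t 2.92 pos [0.6259 0.1954 0.0402] F [ 0.34 -0.15  0.79] open 0.468 q [ 0.12  0.56  1.51 -0.    1.06 -1.42]
tool x [0.033 0.999 0.001] y [ 8.6e-03  3.0e-04 -1.0e+00] yaw 1.5378
shift cur cm [-0.085  1.722  0.152] shift after turn [-0.084  1.723  0.137] turn [0.0085 0.002  0.0006]
```

```bash
python3 -m jog '[[[-0.08,1,0.15],[0.008,0,0],4],[[0,0.9,0],[0,0,0],4],[[0,0.1,0],[0,0,0],4],[[0,0,0],[0,0,0],4]]'; python3 -c "
from h import *
go([.6245,.1946,.023],np.pi/2-.035)"
```

```text
time_s: 3.25
eef_pos: [0.6255, 0.195, 0.0214]
eef_rot: [-0.508, 0.509, 0.493, -0.491]
wrist_force: [0.0, -0.5, -0.3]
opening: 0.463
t 3.25 pos [0.6255 0.195  0.0214] F [ 0.   -0.53 -0.35] open 0.463 q [ 0.12  0.59  1.51  0.    1.03 -1.42]
tool x [0.032 0.999 0.001] y [ 0.0031  0.001  -1.    ] yaw 1.5383
shift cur cm [-0.038 -0.164  0.096] shift after turn [-0.039 -0.163  0.096] turn [0.0031 0.0025 0.0011]
```

```bash
python3 -m jog '[[[0,-0.2,0.05],[0,0,0],4],[[0,0,0],[0,0,0],0],[[0,0,0],[0,0,0],0],[[0,0,0],[0,0,0],0],[[0,0,0],[0,0,0],0],[[0,0,0],[0,0,0],0],[[0,0,0],[0,0,0],0],[[0,0,0],[0,0,0],0],[[0,0,0],[0,0,0],0]]'; python3 -c "
from h import *
go([.6245,.1946,.023],np.pi/2-.035)"
```

```text
time_s: 4.0
eef_pos: [0.6251, 0.195, 0.024]
eef_rot: [-0.507, 0.509, 0.493, -0.491]
wrist_force: [-0.1, -0.1, -1.1]
opening: 0.127
t 4.0 pos [0.6251 0.195  0.024 ] F [-0.09 -0.1  -1.08] open 0.127 q [ 0.12  0.59  1.52  0.    1.03 -1.42]
tool x [0.032 0.999 0.001] y [ 0.0033  0.001  -1.    ] yaw 1.5383
shift cur cm [-0.042  0.101  0.06 ] shift after turn [-0.042  0.101  0.059] turn [0.0033 0.0025 0.0011]
```

```bash
python3 -m jog '[[[0,-1,0],[0,0,0],0],[[0,-2,0],[0,0,0],0],[[0,-3,0],[0,0,0],0],[[0,-4,0],[0,0,0],0],[[0,-4,0],[0,0,0],0],[[0,-4,0],[0,0,0],0],[[0,-3,0],[0,0,0],0],[[0,-2,0],[0,0,0],0],[[0,0,0],[0,0,0],0]]'
python3 - <<'E'
from h import *
t=load('top'); s=load('side')
# hob yaw from panel edges in top cloud
P=cloud(t); z=P[:,:,2]; m=(abs(z-.081)<.006)
m[:,:315]=0; m[:90]=0;m[260:]=0
p=P[m]; 
for name,ax,lo,hi,ext in(('front',1,-.5,-.05,'min'),('left',0,.48,.78,'max')):
    o=1-ax; E=[]
    for k in np.arange(lo,hi,.008):
        q=p[(p[:,ax]>k)&(p[:,ax]<k+.008)]
        if len(q): E.append((k+.004,getattr(q[:,o],ext)()))
    E=np.array(E); 
    for _ in range(3):
        f=np.polyfit(E[:,0],E[:,1],1); r=E[:,1]-np.polyval(f,E[:,0]); E=E[abs(r)<max(.003,1.5*r.std())]
    print(name,f,len(E),r.std())
go([.497,-.359,.18],np.pi/2-.035)
E
```

```text
time_s: 4.75
eef_pos: [0.6216, 0.1944, 0.2667]
eef_rot: [0.509, -0.507, -0.491, 0.492]
wrist_force: [0.2, 0.4, 0.0]
opening: 0.126
front [0.01540344 0.44975869] 57 0.000968474354938279
left [-0.01695187  0.02358313] 38 0.0006774181035005403
t 4.75 pos [0.6216 0.1944 0.2667] F [0.25 0.37 0.05] open 0.126 q [ 0.12  0.32  1.36  0.    1.46 -1.42]
tool x [0.032 0.999 0.   ] y [-2.8e-03  3.0e-04 -1.0e+00] yaw 1.5383
shift cur cm [-55.721   8.695  10.63 ] shift after turn [-55.746   8.675  10.515] turn [-0.0028  0.0025  0.0002]
```

```bash
python3 -m jog '[[[-2,0,1],[0,0,0],0],[[-4,0,1],[0,0,0],0],[[-4,0,1],[0,0,0],0],[[-4,0,1.5],[0,0,0],0],[[-4,0,1.5],[0,0,0],0],[[-4,0,1.5],[0,0,0],0],[[-4,0,1.5],[0,0,0],0],[[-4,0,1],[0,0,0],0],[[-4,0,1],[0,0,0],0],[[-4,0,1],[0,0,0],0],[[-4,0,1],[0,0,0],0],[[-4,0,1],[0,0,0],0]]'; python3 -c "
from h import *
go([.445,-.359,.22],np.pi/2-.016)"
```

```text
time_s: 5.75
eef_pos: [0.464, -0.2543, 0.2612]
eef_rot: [0.507, -0.502, -0.497, 0.494]
wrist_force: [1.2, 0.0, -0.1]
opening: 0.129
t 5.75 pos [ 0.464  -0.2543  0.2612] F [ 1.19  0.04 -0.06] open 0.129 q [-0.73  0.06  1.68  0.    1.41 -2.28]
tool x [0.017 1.    0.007] y [-0.002   0.0068 -1.    ] yaw 1.5535
shift cur cm [-10.526   4.05    1.711] shift after turn [-10.496   4.118   1.734] turn [-0.0021 -0.0013  0.0068]
```

```bash
python3 -m jog '[[[-4,1,0.7],[0,0,0.006],0],[[-4,2,0.7],[0,0,0],0],[[-2,1,0.3],[0,0,0],0],[[0,0,0],[0,0,0],0],[[0,0,0],[0,0,0],0],[[0,0,0],[0,0,0],0]]'
python3 - <<'E'
from h import *
go([.497,-.359,.15],np.pi/2-.016)
c=snap('wrist'); save('w3',c['frame'])
P=cloud(c); f=c['frame'].astype(int); z=P[:,:,2]
near=np.hypot(P[:,:,0]-.497,P[:,:,1]+.359)<.025
tip=near&(abs(z-.103)<.003); br=near&(f[:,:,0]-f[:,:,2]>50)
p=P[tip]; print('tip',tip.sum(),p.mean(0).round(4),np.percentile(p,[2,98],axis=0).round(4).tolist())
print('brass',br.sum(),'rect',cv2.minAreaRect(p[:,:2].astype(np.float32)), 'panel z',np.median(z[np.hypot(P[:,:,0]-.497,P[:,:,1]+.359)<.03]))
E
```

```text
time_s: 6.25
eef_pos: [0.4387, -0.3579, 0.2182]
eef_rot: [0.509, -0.505, -0.492, 0.494]
wrist_force: [0.5, 0.1, -1.6]
opening: 0.126
t 6.25 pos [ 0.4387 -0.3579  0.2182] F [ 0.54  0.06 -1.63] open 0.126 q [-0.89  0.18  1.64 -0.    1.33 -2.43]
tool x [0.029 1.    0.002] y [-0.0058  0.0024 -1.    ] yaw 1.5422
shift cur cm [ 0.043  6.79  -5.866] shift after turn [-0.015  6.824 -5.826] turn [-0.0058 -0.0126  0.0023]<stdin>:7: RuntimeWarning: Mean of empty slice.
  ret = um.true_divide(
Traceback (most recent call last):
IndexError: index -1 is out of bounds for axis 0 with size 0
```

View pics/w3.png

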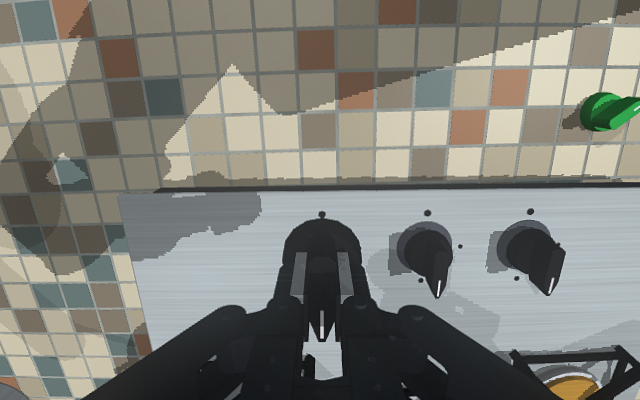

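The held knob (nose at (322,338)) hides the stem. The fitted knobs are at (427,245) and (530,245). I'll back off 7 cm to see the stem, and measure the held knob in the same image.

```bash
python3 -m jog '[[[0,0,2],[0.006,0.012,0],0],[[0,0,3],[0,0,0],0],[[0,0,3],[0,0,0],0],[[0,0,0],[0,0,0],0],[[0,0,0],[0,0,0],0],[[0,0,0],[0,0,0],0]]'
cat > m.py <<'E'
from fit2 import *
go([.497,-.359,.15],np.pi/2-.016)
c=snap('wrist'); o=ctrl.get_obs(); tp=o['eef_pos']
fit2('wrist',[tp[0],tp[1],0],tp[2]-.017)
P=cloud(c); f=c['frame'].astype(int); z=P[:,:,2]
r=np.hypot(P[:,:,0]-.497,P[:,:,1]+.359)
tip=(r<.025)&(abs(z-.103)<.003)
p=P[tip]; print('tip',tip.sum())
if tip.sum()>5: print(p.mean(0).round(4),np.percentile(p,[2,98],axis=0).round(4).tolist(),cv2.minAreaRect(p[:,:2].astype(np.float32)))
for k in range(2):
    X=np.array([.497,-.359])+(k+1)*.095*np.array([.016,1])
    q=P[(np.hypot(P[:,:,0]-X[0],P[:,:,1]-X[1])<.03)&(abs(z-.103)<.003)]
    if len(q)>50: load; print('fitted skirt',k,len(q)); fit2('wrist',[X[0],X[1],0],.089)
E
python3 m.py; python3 -c "
from h import *
c=load('wrist'); save('w4',c['frame'])"
```

```text
time_s: 6.8
eef_pos: [0.3612, -0.3473, 0.2219]
eef_rot: [0.509, -0.505, -0.491, 0.495]
wrist_force: [0.1, -0.4, -1.3]
opening: 0.124
t 6.8 pos [ 0.3612 -0.3473  0.2219] F [ 0.06 -0.42 -1.31] open 0.124 q [-1.    0.03  1.8  -0.01  1.32 -2.54]
tool x [ 0.028  1.    -0.   ] y [-7.9e-03 -1.0e-04 -1.0e+00] yaw 1.5427
shift cur cm [ -0.787   7.085 -13.668] shift after turn [ -0.954   7.192 -13.601] turn [-0.0079 -0.0121 -0.0003]
top z 0.2428 2723 skirt z 0.2188 1065
  yaw(line) -0.0302 extent along [0.3531 0.3962] len 0.0452 width mid [-0.3536 -0.3201]
  flat slopes [-0.339  0.316] width 0.0108 yaw flats -0.0418
  centre from nose [ 0.3615 -0.3479]
  skirt circle [ 0.3608 -0.3478] r 0.0193
tip 19
[ 0.4949 -0.3627  0.1024] [[0.4925, -0.3639, 0.1009], [0.4971, -0.361, 0.1037]] ((0.49469566345214844, -0.36238035559654236), (0.002916065277531743, 0.004887925460934639), 88.31548309326172)
fitted skirt 1 538
top z 0.1264 529 skirt z 0.1025 538
  yaw(line) -0.014 extent along [0.4827 0.5262] len 0.0445 width mid [-0.1691 -0.1569]
  flat slopes [-0.002 -0.034] width 0.0121 yaw flats -0.0319
  centre from nose [ 0.4991 -0.1699]
  skirt circle [ 0.501  -0.1698] r 0.0204
```

View pics/w4.png

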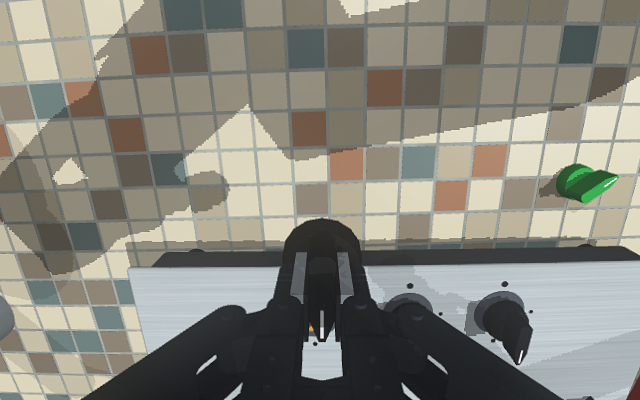

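The stem shows only partly, at (312,325). The held knob is centred and aligned with the tool to about 0.5 mm. I'll step aside in y for a clear view of the stem.

```bash
python3 -m jog '[[[2,0,-2],[-0.008,-0.012,0],0],[[3,0,-3],[0,0,0],0],[[3,0,-3],[0,0,0],0],[[0.5,0,0],[0,0,0],0],[[0,0,0],[0,0,0],0],[[0,0,0],[0,0,0],0]]'
cat >> m.py <<'E'
br=(r<.03)&(f[:,:,0]-f[:,:,2]>40)
if br.sum()>5:
    v,u=np.argwhere(br).min(0),np.argwhere(br).max(0); print('brass',br.sum(),v,u)
    a,b=((v+u)//2)[::-1]-[40,30]; zz=np.clip((z[b:b+60,a:a+80]-.07)*255/.04,0,255).astype(np.uint8)
    print('crop org',a,b); save('w5',np.hstack([cv2.resize(c['frame'][b:b+60,a:a+80],(400,300),interpolation=0),cv2.resize(cv2.applyColorMap(zz,2),(400,300),interpolation=0)]))
E
python3 m.py
```

```text
time_s: 7.35
eef_pos: [0.4518, -0.2591, 0.2239]
eef_rot: [-0.5, 0.505, 0.498, -0.497]
wrist_force: [0.1, -1.0, -0.3]
opening: 0.129
t 7.35 pos [ 0.4518 -0.2591  0.2239] F [ 0.09 -1.04 -0.25] open 0.129 q [-0.75  0.06  1.76  0.    1.32 -2.31]
tool x [ 0.009  1.    -0.004] y [ 0.0056 -0.0041 -1.    ] yaw 1.5613
shift cur cm [-9.918  7.454 -4.574] shift after turn [-9.918  7.389 -4.681] turn [ 0.0056  0.0065 -0.004 ]
top z 0.2448 2717 skirt z 0.2206 1042
  yaw(line) -0.015 extent along [0.4368 0.4797] len 0.0447 width mid [-0.2696 -0.2363]
  flat slopes [-0.497  0.347] width 0.0108 yaw flats -0.0899
  centre from nose [ 0.4517 -0.2596]
  skirt circle [ 0.4514 -0.2597] r 0.0193
tip 93
[ 0.4943 -0.3586  0.1024] [[0.4909, -0.3638, 0.1005], [0.4976, -0.3531, 0.104]] ((0.494218647480011, -0.3589641749858856), (0.01217923779040575, 0.0071390364319086075), 87.86953735351562)
fitted skirt 1 675
top z 0.1266 684 skirt z 0.1027 675
  yaw(line) -0.0161 extent along [0.4836 0.527 ] len 0.0439 width mid [-0.1678 -0.1562]
  flat slopes [-0.005 -0.022] width 0.0116 yaw flats -0.0299
  centre from nose [ 0.4996 -0.1701]
  skirt circle [ 0.5007 -0.1699] r 0.0197
brass 185 [227 203] [243 222]
crop org 172 205
```

View pics/w5.png

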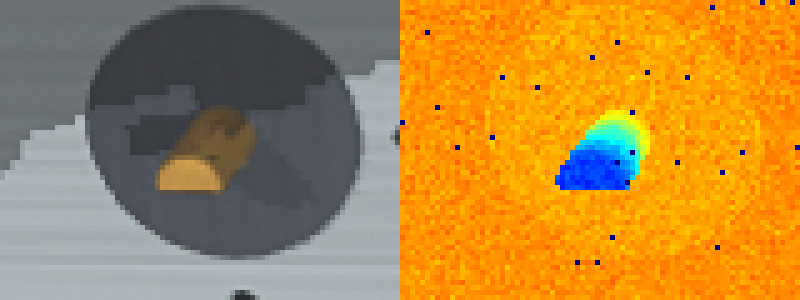

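The stem's D tip is clear, at about pixel (210,240) in the full frame. Its flat is on +x at x = 0.4976, and its round side at 0.4909. That puts the axis at about (0.4967, -0.3589), tip at 0.1025, which agrees with the fitted knobs and hob edges.

```bash
python3 -m jog '[[[-3,0,-1.5],[0.005,0.006,-0.004],0],[[-3,0,-1.5],[0,0,0],0],[[-3,1,-1.5],[0,0,0],0],[[-1,3,0],[0,0,0],0],[[0,2,0],[0,0,0],0],[[0,0,0],[0,0,0],0],[[0,0,0],[0,0,0],0]]'; python3 -c "
from h import *
go([.4974,-.3586,.135],np.pi/2-.016)"
```

```text
time_s: 7.98
eef_pos: [0.4923, -0.3714, 0.162]
eef_rot: [-0.505, 0.507, 0.494, -0.495]
wrist_force: [1.0, 0.3, -0.9]
opening: 0.125
t 7.98 pos [ 0.4923 -0.3714  0.162 ] F [ 0.98  0.26 -0.86] open 0.125 q [-0.84  0.34  1.56 -0.    1.24 -2.38]
tool x [ 0.024  1.    -0.003] y [ 3.0e-04 -2.6e-03 -1.0e+00] yaw 1.5472
shift cur cm [ 1.301  2.699 -0.482] shift after turn [ 1.29   2.702 -0.493] turn [ 0.0004 -0.0076 -0.0026]
```

```bash
python3 -m jog '[[[0.9,0.5,-0.3],[0,-0.008,-0.003],0],[[0.3,1,-0.2],[0,0,0],0],[[0,0.6,0],[0,0,0],0],[[0,0,0],[0,0,0],0],[[0,0,0],[0,0,0],0],[[0,0,0],[0,0,0],0]]'; python3 -c "
from h import *
go([.4974,-.3586,.13],np.pi/2-.016)"
```

```text
time_s: 8.48
eef_pos: [0.4984, -0.3588, 0.1436]
eef_rot: [-0.502, 0.505, 0.497, -0.496]
wrist_force: [-0.9, -0.2, -2.1]
opening: 0.129
t 8.48 pos [ 0.4984 -0.3588  0.1436] F [-0.9 -0.2 -2.1] open 0.129 q [-0.82  0.35  1.58  0.    1.2  -2.37]
tool x [ 0.015  1.    -0.003] y [ 0.0036 -0.0027 -1.    ] yaw 1.5561
shift cur cm [0.026 1.362 0.104] shift after turn [0.022 1.362 0.099] turn [ 0.0037  0.0013 -0.0026]
```

```bash
python3 -m jog '[[[0.02,0.8,0.05],[0.003,0,-0.002],0],[[0,0.8,0],[0,0,0],0],[[0,0.2,0],[0,0,0],0],[[0,0,0],[0,0,0],0],[[0,0,0],[0,0,0],0]]'; python3 -c "
from h import *
go([.4974,-.3586,.118],np.pi/2-.016)"
```

```text
time_s: 8.9
eef_pos: [0.4986, -0.3588, 0.125]
eef_rot: [-0.502, 0.504, 0.496, -0.497]
wrist_force: [-0.6, 1.1, -1.7]
opening: 0.128
t 8.9 pos [ 0.4986 -0.3588  0.125 ] F [-0.62  1.11 -1.68] open 0.128 q [-0.82  0.37  1.59 -0.    1.17 -2.37]
tool x [ 0.014  1.    -0.002] y [ 0.0019 -0.0022 -1.    ] yaw 1.5569
shift cur cm [0.022 0.705 0.121] shift after turn [0.02  0.705 0.12 ] turn [ 0.0019  0.0021 -0.0022]
```

```bash
python3 -m jog '[[[0.02,0,0.11],[0,0,0],0],[[0,0.3,0],[0,0,0],0],[[0,0.3,0],[0,0,0],0],[[0,0.3,0],[0,0,0],0],[[0,0.1,0],[0,0,0],0],[[0,0,0],[0,0,0],0]]'; python3 -c "
from h import *
go([.4974,-.3586,.106],np.pi/2-.016)"
```

```text
time_s: 9.4
eef_pos: [0.4972, -0.3589, 0.1143]
eef_rot: [-0.503, 0.505, 0.496, -0.497]
wrist_force: [-0.6, 0.4, -0.8]
opening: 0.126
t 9.4 pos [ 0.4972 -0.3589  0.1143] F [-0.57  0.43 -0.84] open 0.126 q [-0.82  0.39  1.6  -0.    1.15 -2.37]
tool x [ 0.014  1.    -0.002] y [ 0.0016 -0.0024 -1.    ] yaw 1.5565
shift cur cm [ 0.037  0.829 -0.021] shift after turn [ 0.035  0.829 -0.022] turn [ 0.0016  0.0018 -0.0023]
```

The underside is now 5 mm below the stem's tip with no force on the wrist, so the stem has entered the bore.

```bash
python3 -m jog '[[[0,0.3,0],[0,0,0],0],[[0,0.3,0],[0,0,0],0],[[0,0.2,0],[0,0,0],0],[[0,0.1,0],[0,0,0],0],[[0,0,0],[0,0,0],0],[[0,0,0],[0,0,0],0]]'; python3 -c "
from h import *
go([.4974,-.3586,.101],np.pi/2-.016)"
```

```text
time_s: 9.9
eef_pos: [0.4972, -0.3591, 0.1052]
eef_rot: [-0.503, 0.505, 0.496, -0.497]
wrist_force: [-2.5, 1.4, 2.5]
opening: 0.123
t 9.9 pos [ 0.4972 -0.3591  0.1052] F [-2.5   1.37  2.46] open 0.123 q [-0.82  0.4   1.61 -0.    1.14 -2.37]
tool x [ 0.014  1.    -0.002] y [ 0.0015 -0.0025 -1.    ] yaw 1.5567
shift cur cm [ 0.049  0.421 -0.015] shift after turn [ 0.048  0.421 -0.016] turn [ 0.0015  0.0019 -0.0025]
```

```bash
python3 -m jog '[[[0,0.15,0],[0,0,0],0],[[0,0.2,0],[0,0,0],0],[[0,0.15,0],[0,0,0],0],[[0,0.05,0],[0,0,0],0],[[0,0,0],[0,0,0],0],[[0,0,0],[0,0,0],0]]'; python3 -c "
from h import *
go([.4974,-.3586,.1],np.pi/2-.016)
c=snap('wrist')
from fit2 import *
fit2('wrist',[.497,-.359,0],.083)"
```

```text
time_s: 10.4
eef_pos: [0.4973, -0.3591, 0.1013]
eef_rot: [-0.502, 0.505, 0.496, -0.497]
wrist_force: [-2.6, 2.1, 5.3]
opening: 0.129
t 10.4 pos [ 0.4973 -0.3591  0.1013] F [-2.63  2.05  5.34] open 0.129 q [-0.82  0.4   1.61 -0.    1.13 -2.37]
tool x [ 0.014  1.    -0.003] y [ 0.0014 -0.003  -1.    ] yaw 1.557
shift cur cm [ 0.053  0.127 -0.013] shift after turn [ 0.052  0.128 -0.013] turn [ 0.0014  0.0022 -0.003 ]
top z 0.1221 2743 skirt z 0.0978 1184
  yaw(line) -0.012 extent along [0.4828 0.5258] len 0.0452 width mid [-0.3703 -0.3369]
  flat slopes [-0.259  0.336] width 0.0108 yaw flats 0.0264
  centre from nose [ 0.4975 -0.3596]
  skirt circle [ 0.4968 -0.3596] r 0.0196
```

The knob's top is at 0.122, about 4.5 mm below the unpressed height, with the spring force rising to match. I'll press slightly further for margin.

```bash
python3 -m jog '[[[0,0.12,0],[0,0,0],0],[[0,0.08,0],[0,0,0],0],[[0,0.05,0],[0,0,0],0],[[0,0.05,0],[0,0,0],0]]'; python3 -c "
from h import *
go([.4974,-.3586,.1],np.pi/2-.016)
c=snap('wrist'); t=snap('top')
from fit2 import *
fit2('wrist',[.497,-.359,0],.083)
go([.4974,-.3586,.1],np.pi/2-.016)
a=t['frame'][80:330,140:560]; save('end',np.vstack([cv2.resize(a,(640,380)),c['frame'][200:400]]))"
```

```text
time_s: 10.78
eef_pos: [0.4973, -0.3592, 0.0997]
eef_rot: [-0.502, 0.505, 0.496, -0.497]
wrist_force: [-4.4, 2.9, 7.1]
opening: 0.128
t 10.78 pos [ 0.4973 -0.3592  0.0997] F [-4.37  2.88  7.13] open 0.128 q [-0.82  0.41  1.61 -0.    1.13 -2.37]
tool x [ 0.014  1.    -0.003] y [ 0.0013 -0.0032 -1.    ] yaw 1.5573
shift cur cm [ 0.055 -0.027 -0.01 ] shift after turn [ 0.055 -0.027 -0.01 ] turn [ 0.0013  0.0025 -0.0032]
top z 0.1207 2721 skirt z 0.0965 1048
  yaw(line) -0.0151 extent along [0.484  0.5268] len 0.0447 width mid [-0.3689 -0.3353]
  flat slopes [-0.345  0.34 ] width 0.0108 yaw flats -0.0173
  centre from nose [ 0.4973 -0.3596]
  skirt circle [ 0.4969 -0.3597] r 0.0192
t 10.88 pos [ 0.4973 -0.3591  0.0997] F [-3.67  2.65  6.73] open 0.126 q [-0.82  0.4   1.61 -0.    1.13 -2.37]
tool x [ 0.013  1.    -0.003] y [ 0.0012 -0.0032 -1.    ] yaw 1.5573
shift cur cm [ 0.052 -0.026 -0.012] shift after turn [ 0.052 -0.025 -0.011] turn [ 0.0013  0.0025 -0.0032]
```

View pics/end.png

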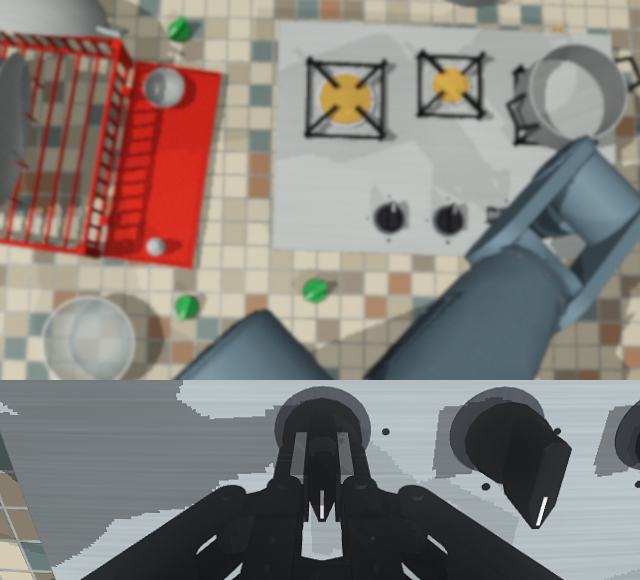

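The knob sits over its panel ring, gripped, with the pointer (white line at (322,505)) to off. The fitted knobs, katori, weight and bowl look where they were. I'm handing in.

```bash
python3 -c "
from h import *
print(ctrl.hand_in()); o=ctrl.get_obs(); print(o['time_s'],o['eef_pos'],o['wrist_force'],o['opening'])"
```

```text
the job is handed in; nothing more can be done
None
the job is handed in; nothing more can be done
```

I took the loose knob from the drip tray, put it on the bare right-hand stem with its key flat matched, and pressed it in. I handed in at about 10.9 s while still gripping and pressing; no verdict is reported.

- **Fit:** The knob went over the stem's tip without resistance until the spring pushed back at the expected home height. In the last check the pointer was at -0.015 rad and the hob at about -0.016 rad. The axis was within about 1 mm of the measured stem, and tilt was about 0.003 rad.
- **Press:** The knob's top was at 120.7 mm, against about 126.5–127 mm unpressed, so it is pressed about 6 mm (4.5 mm before the final push). The wrist force of about 7 N, plus 1–2 N of sensor offset, fits the spring near its stop.
- **Other things:** In the last pictures the fitted knobs, small steel bowl, weight and glass bowl looked unmoved. I checked this by eye and did not measure it.
- **Disagreements:**
  - The stem position differed by 1–2 mm between views. I used the close wrist view, and the bore's bevel took up the rest.
  - My first outline fit of the knob was poor (17% mismatch), so I replaced it with a depth-based fit.
  - The fit of the gripped knob's flats is unreliable because the fingers get into it. I took its yaw from the axis line instead.

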